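# Wedge a panel upright in the carving jig

## Robot

A 6-joint arm with a two-finger parallel gripper is mounted at the origin on the work surface. World frame = base frame: x ahead of the robot, y to its left, z up, the work surface at z = 0. Lengths are in m, angles in rad, forces in N, time in s.
With the tool pointing down it reaches from about 0.375 to 0.975 m from the base axis. Payload 3.8 kg.
Tool frame: the origin (TCP) lies on the mounting face of the last link; the fingertips stand 166 mm ahead of it and the grasp point (between the pads) lies 147 mm ahead of it; z points along the fingers, y is the line along which they close (so a half turn about z gives the same grasp; the last joint's range is limited). The gripper opens to 88 mm and grips with 3 to 60 N. Pads are 18 mm wide; open, the fingers measure 123 mm over their backs; the gripper's body (75 mm by 187 mm) begins 45 mm behind the grasp point.
Start: joints at [-1.202, 0.264, 1.604, -0, 1.274, -0.037], TCP at [0.266, -0.62, 0.405] pointing down, gripper open.
Joint ranges: [-2.63, 2.63], [-0.94, 2.18], [0.31, 2.57], [-1.31, 4.45], [0, 2.66], [-2.55, 2.55]. Speed limits (rad/s): [2.57, 2.57, 3.14, 3.14, 3.14, 3.14].

## Interface

Orientations are given as a rotation vector (axis times angle).
In Python, from cell import manip gives the robot as it stands. The module is installed in compiled form; this text tells all that it offers.
- The arm moves only by the shell command python3 -m pendant 'ROWS' [OPENING] [FORCE]. ROWS is a JSON object of lists of equal length, an entry for each row: "offset": the shift along the world's x, y, z in mm, a list of three; "angular": the turn, a rotation vector about the world's x, y, z in degrees, a list of three. A call has exactly 8 rows; each row shifts and turns the commanded pose from where the row before left it; what a row does not reach is not made up. A row lasts 1/10 s, in which the tool goes at most 50 mm and 8.59 degrees, less where a joint would pass 70% of its speed; a pose out of reach is approached as far as the arm can. A call is refused whole if a number of a shift passes 50 or a number of a turn 8.59, either way. A call with a gripper value outside its range is refused whole. OPENING is the gripper's target within -1 to 1 (fully open at 1, half-way at 0, shut at -1), set as the call begins (- or left out, the last holds). The fingers move at their own pace and stop on an object; FORCE is the grip in N (left out, the last holds). Time passes only in rows, so rows that do not move let the fingers close, or fill a call up. It gives the time, the measured TCP pose, the force, the opening and the grip force at its end, in the units of the state.
- manip.state(): the state, without advancing time (a new reading comes with each control period).
- manip.snapshot(name): name is "scene" or "top"; returns a dict with "frame" (384x512x3 uint8, blue, green, red), "range_z" (384x512 float32, m along the optical axis (not along the pixel's ray), 0 where there is no reading), "fx", "fy", "cx", "cy" (pixels), "dist_coeffs" ([k1, k2, p1, p2, k3] as OpenCV has them; the pictures are not rectified), "pose" (4x4, takes a point from camera to world coordinates). Camera axes: x right, y down, z forward; pixel columns grow to the right and rows downward; lengths in m; the calibration is good to about 2 mm. A picture is of the moment at which its call begins.
- manip.hand_in(): hands the job in; it is judged then, once.
The state is a dict: "t": time; "q": joint angles; "joint_vel": joint speeds; "effort": joint torques, N m; "eef_pos": TCP position; "tcp_rot": TCP orientation; "force": force on the tool from outside, world axes, zero at the start; "moment": the same for the moment, N m; "grip_width": finger opening in m; "gripper_force": force on a finger pad.
Only numpy, scipy, OpenCV 4.12 (cv2) and the standard library are available. Lean on these libraries where they do the work, as an engineer would, in place of code of your own. Each camera call takes 0.05 s, during which the arm holds its last target. There are 200 camera calls.

## Task

Stand the leaning wooden panel on its long thin edge in the jig, between the fence and the two stop blocks, roughly centred along the fence. Then slide the wedge, thin end down, only into the gap that is wide enough for it (at the bevelled stop; do not force it at the other) and press it down firmly so that the panel is held flush against the fence. Finish while still gripping and pressing the wedge, and leave the mallet, glue bottle and chisel alone.

Things in the scene. Friction and masses are not known exactly. Their poses are not given: they have to be found in the camera images.
- panel: Pale wooden board, 16 thick (own x) x 130 long (own y) x 95 high (own z), 0.13 kg, both faces alike. Origin: centre of its lower long thin edge. At the start it leans on the easel, own z tipped 30 degrees from vertical towards the easel's -x (the robot). Only the lower 50 mm of its -x face is supported: the upper 45 mm is free to be gripped across the thickness, tool tilted likewise.
- easel: Dark wooden easel fixed to the bench (place and yaw vary, left or right of the jig). Origin: on the bench under its ledge; base plate 110 x 120 mm, 70 mm high. The panel's lower edge rests on the ledge, 28 mm above the bench; panel and easel share their yaw.
- jig: Plywood base board of the jig, 140 (x) x 200 (y) x 18 high, fixed to the bench (place and yaw vary). Origin: centre of its underside. The panel must stand on its top (own z = 18 mm). The fence stands on its -x side (nearer the robot), two stop blocks on its +x side. The panel flush with the fence has its origin at jig x = -17, y about 0, z = 18 mm.
- fence: Upright wooden board on the jig, 20 thick (x) x 180 long (y) x 50 high, yaw as the jig. Origin: centre of its underside, at jig (-35, 0, 18) mm. Its panel-side face is at own x = +10 mm; the panel is flush when its origin is at fence x = +18 mm, faces parallel. From this face to the square stop is 24 mm clear: the 16 mm panel enters with 8 mm of play.
- stop_bevelled: Block on the jig whose fence-side face slopes back going up; 40 wide (y), 45 high, yaw as the jig. Origin: at jig (35, +38 or -38, 18) mm (may swap places with the square stop). Sloping face at own x = -34.4 mm at the bottom, -25.4 mm at the top (1:5, like the wedge). Gap to the flush panel: 9.6 mm at the bottom, 18.6 mm at the top: wide enough for the wedge.
- wedge_seat (a point): Point, fixed to the bevelled stop, where the wedge's origin (foot centre) ends when it jams with the panel flush: 12 mm above the jig's top, at x = -38, y = 0 mm of the bevelled stop. The wedge enters from above with its own x along the jig's +x (flat face to the panel); pressed down, it pushes the panel against the fence.
- stop_square: Block on the jig with an upright face, 40 wide (y), 45 high, yaw as the jig. Origin: at jig (35, -38 or +38, 18) mm. Its fence-side face is at own x = -36 mm: the gap to the flush panel is only 8 mm, too narrow for the wedge.
- wedge: Brown wooden wedge standing thin end down in its stand, 40 wide (own y), 140 high (own z), 0.11 kg. Origin: centre of its 12 x 40 foot. Flat upright face at own x = -6 mm; the other face slopes from x = +6 mm at the foot to +26 mm at 100 mm height. From 100 to 140 mm height it is a straight grip, 32 thick (own x from -6 to +26) x 40 wide.
- wedge_grip (a point): Centre of the wedge's straight grip: at (10, 0, 120) mm in the wedge's frame, same axes.
- stand: Dark wooden block fixed to the bench that holds the wedge, 80 x 80 x 55 mm high (place and yaw vary, left or right of the jig), its pocket fits the wedge with about 1 mm play. Origin: on the bench below the wedge's foot; pocket floor 10 mm above the bench. Lift the wedge straight up 50 mm to clear it.
- mallet: Bystander: round carver's mallet standing on its head, 80 mm across, 205 mm high. Origin: centre of its underside.
- glue: Bystander: white glue bottle, 56 mm across, 150 mm high. Origin: centre of its underside.
- chisel: Bystander: chisel with wooden handle lying on the bench, 200 mm long along own x.
Mind the look-alikes: they are no part of the job. Leave any yellow look-alike of the panel alone.

How it is judged:
By the outcome, as a careful person would: the job done as asked, in the order asked, and still so for the second after the job is handed in, while the arm keeps its last pose, push and grip.
It also fails if it takes over 58 s, if anything falls off the work surface, if the arm or the gripper's body presses on something with over 40 N, if the wrist force passes 120 N, or if a joint passes its speed limit or range.

## Working session

There is one attempt and no reset: what is moved stays moved. The work goes in short steps, Python scripts to look and compute and a shell command to move; the robot and the scene stay as the last step left them, time stands still between calls to the robot, and variables do not carry over. Pictures are saved under pics/ and viewed, at most 10 in all, crops included, and the job is handed in when it is done.

```bash
mkdir -p pics; cat > h.py <<'E'
import numpy as np, cv2, pickle
from cell import manip
def snap(n,save=None):
    s=manip.snapshot(n)
    if save: cv2.imwrite('pics/'+save,s['frame']); pickle.dump(s,open('pics/'+save+'.pkl','wb'))
    return s
def cloud(s):
    K=np.array([[s['fx'],0,s['cx']],[0,s['fy'],s['cy']],[0,0,1.]])
    h,w=s['range_z'].shape
    u,v=np.meshgrid(np.arange(w,dtype=float),np.arange(h,dtype=float))
    p=cv2.undistortPoints(np.stack([u,v],-1).reshape(-1,1,2),K,np.array(s['dist_coeffs'],float)).reshape(h,w,2)
    z=s['range_z']; P=np.dstack([p[...,0]*z,p[...,1]*z,z,np.ones_like(z)])@np.array(s['pose']).T
    P=P[...,:3]; P[z==0]=np.nan
    return P
E
python3 - <<'E'
from h import *
print(manip.state())
for n in('scene','top'):
    s=snap(n,n+'0.png');print(n,np.array(s['pose']).round(3).tolist(),s['fx'])
    P=cloud(s); print((s['range_z']==0).mean())
E
```

```text
{'t': 0.0, 'q': array([-1.20190845e+00,  2.64734982e-01,  1.60535352e+00, -5.04926563e-06,
        1.27370761e+00, -3.69059360e-02]), 'joint_vel': array([-0.0011927 ,  0.00153965, -0.00228063,  0.00144282, -0.00039752,
       -0.00143272]), 'effort': array([-2.03456642e-03, -5.02111244e+01, -3.56871521e+01,  7.28075858e-02,
        2.95163342e-02, -1.80124603e-04]), 'eef_pos': array([ 0.26632595, -0.61986739,  0.40341091]), 'tcp_rot': array([-3.07502064e+00, -6.32619492e-01,  5.78966201e-04]), 'force': array([-0.68742726, -0.89585653, -1.06513007]), 'moment': array([-0.03861169,  0.00150116,  0.012813  ]), 'gripper_force': 0.0, 'grip_width': 0.08816458630782631}
scene [[-0.838, 0.381, -0.391, 1.073], [0.545, 0.605, -0.58, 0.783], [0.015, -0.699, -0.715, 0.936], [0.0, 0.0, 0.0, 1.0]] 446.5106871016084
0.004099527994791667
top [[-0.069, -0.976, 0.206, 0.403], [-0.998, 0.066, -0.02, 0.1], [0.006, -0.207, -0.978, 1.059], [0.0, 0.0, 0.0, 1.0]] 380.02238340430574
0.004069010416666667
```

View pics/scene0.png

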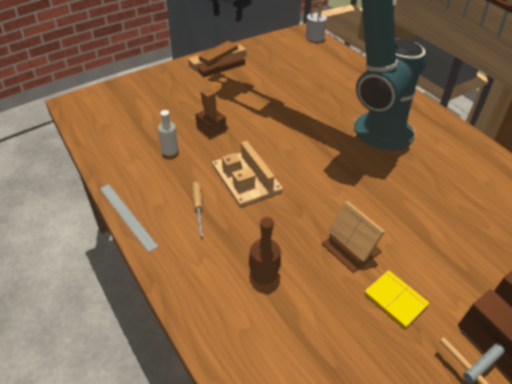

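View pics/top0.png

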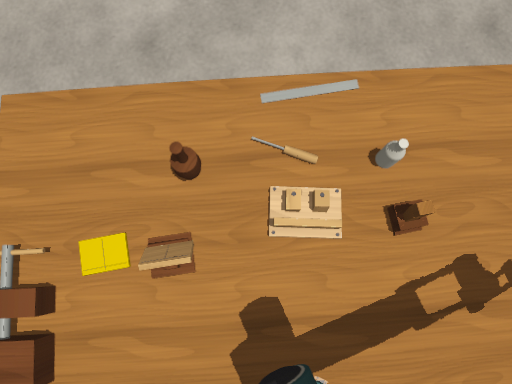

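The scene view shows the panel on the easel at (355,232), the jig at (247,173), the wedge in its stand at (211,115) and the mallet at (265,255). In the top view these are at (165,252), (305,212), (408,217) and (185,162). Panel candidates in the top view are the pale board on the easel at (165,252) and the yellow board lying flat at (104,254). The pale leaning one fits the description.

```bash
cat > m1.py <<'E'
from h import *
s=pickle.load(open('pics/top0.png.pkl','rb'));t=pickle.load(open('pics/scene0.png.pkl','rb'))
P=cloud(s);Q=cloud(t)
def rect(pts,name):
    r=cv2.minAreaRect((pts[:,:2]*1000).astype(np.float32));print(name,len(pts),np.round(r[0],1),np.round(r[1],1),round(r[2],1))
def box(P,u0,u1,v0,v1,z0,z1):
    p=P[v0:v1,u0:u1].reshape(-1,3);return p[(p[:,2]>z0)&(p[:,2]<z1)]
for nm,A,b in(('top',P,(255,355,175,250)),('sc',Q,(205,290,135,210))):
    rect(box(A,*b,.010,.026),nm+' jigtop');rect(box(A,*b,.055,.08),nm+' upper')
    f=box(A,*b,.064,.075);rect(f,nm+' fence');f=box(A,*b,.058,.0655)
for nm,A,b in(('top',P,(380,440,190,240)),('sc',Q,(190,232,85,140))):
    rect(box(A,*b,.048,.062),nm+' stand');rect(box(A,*b,.143,.16),nm+' wedge top')
for nm,A,b in(('top',P,(130,200,228,282)),('sc',Q,(320,390,195,275))):
    p=A[b[2]:b[3],b[0]:b[1]].reshape(-1,3);p=p[p[:,2]>.02]
    print(nm,'easel', p.min(0).round(3),p.max(0).round(3)); rect(p,'all'); rect(p[p[:,2]>.095],'top part')
# plane fit of panel face from top view? scene sees +x face
p=Q[205:260,335:380].reshape(-1,3);p=p[p[:,2]>.045]
for _ in range(6):
    c=p.mean(0);n=np.linalg.svd(p-c,full_matrices=False)[2][2];n*=np.sign(n[0]);d=(p-c)@n;p=p[abs(d)<max(.003,1.5*d.std())]
print('face n',n.round(3),'c',c.round(4),len(p),'yaw',np.degrees(np.arctan2(n[1],n[0])),'tilt',np.degrees(np.arcsin(n[2])))
yv=np.array([-n[1],n[0],0]);yv/=np.linalg.norm(yv);zv=np.cross(n,yv)
a=(p-c)@np.c_[yv,zv];print(np.percentile(a,[0,1,50,99,100],axis=0).round(4).tolist())
print('n,y,z',yv.round(3),zv.round(3))
a=cv2.resize(s['frame'][175:250,255:355],None,fx=4,fy=4,interpolation=2);b=cv2.resize(t['frame'][135:210,205:305],None,fx=4,fy=4,interpolation=2)
c=cv2.resize(t['frame'][195:270,310:410],None,fx=4,fy=4,interpolation=2);d=cv2.resize(t['frame'][75:150,160:260],None,fx=4,fy=4,interpolation=2)
cv2.imwrite('pics/crop1.png',np.vstack([np.hstack([a,b]),np.hstack([c,d])]))
E
python3 m1.py
```

```text
top jigtop 2276 [541.8 -50.4] [201.1 140.7] 84.0
top upper 1158 [546.9 -49.8] [178.9 101.3] 84.2
top fence 641 [546.  -50.6] [176.8  99.7] 84.6
sc jigtop 1008 [ 537.5 -117.2] [335.3 140.9] 84.4
sc upper 788 [547.6 -51. ] [184.  103.8] 84.3
sc fence 520 [547.1 -51. ] [184.  102.9] 84.3
top stand 512 [ 508.5 -328.4] [71.9 82.5] 7.2
top wedge top 221 [ 512.9 -327.8] [32.7 42.8] 7.4
sc stand 264 [ 508.8 -327.2] [77.  87.2] 6.2
sc wedge top 87 [ 514.6 -328.4] [33.4 44.5] 7.5
top easel [0.411 0.257 0.021] [0.49  0.389 0.117]
all 1328 [449.5 323.9] [ 76.  130.2] 5.1
top part 508 [429.2 322.2] [ 25.  129.8] 5.1
sc easel [0.414 0.256 0.022] [0.492 0.39  0.118]
all 1979 [453.  323.3] [ 71.5 132. ] 4.2
top part 524 [432.2 321.5] [ 29.7 131.2] 4.2
face n [0.862 0.07  0.502] c [0.4499 0.3267 0.0806] 1196 yaw 4.6586503388384894 tilt 30.127608046998105
[[-0.0694, -0.0423], [-0.0668, -0.0406], [0.0013, 0.0002], [0.0601, 0.0396], [0.0622, 0.0409]]
n,y,z [-0.081  0.997  0.   ] [-0.5   -0.041  0.865]
```

View pics/crop1.png

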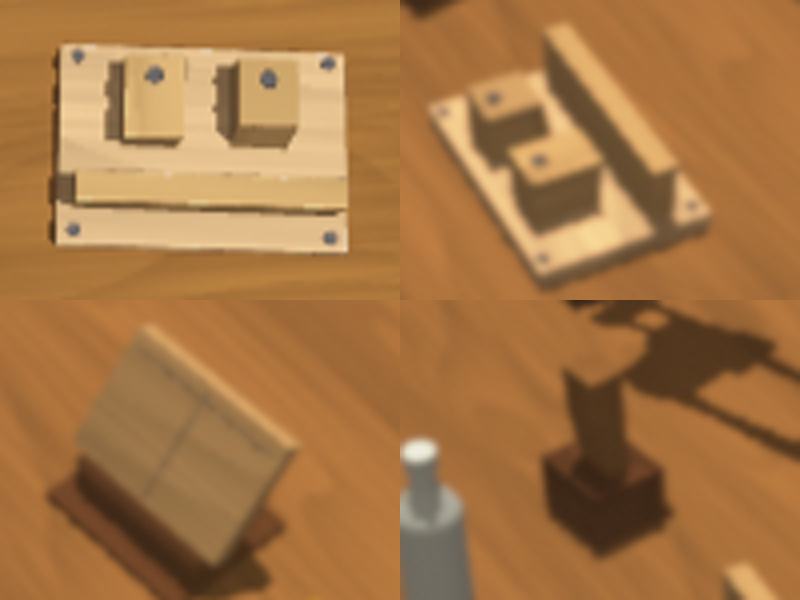

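Both stops are visible in the crops. In the top view the right-hand one (crop 268,100) shows the sloped face, so the bevelled stop is on the jig's -y side. The panel on the easel (crop 190,440) is pale and leaning, as described. I'll check the wedge's facing and the space behind the easel by number, and compute the moves.

```bash
cat >> h.py <<'E'
from scipy.spatial.transform import Rotation as Rot
def Rz(d): return Rot.from_euler('z',d,degrees=True)
# tool z down, tool y sign s along own x of object of given yaw ; tilt about own y (deg; + = own z tips to -x => -tilt about y)
def toolR(yaw,s,tilt=0):
    x=Rot.from_euler('y',-tilt,degrees=True).apply([1,0,0]); z=Rot.from_euler('y',-tilt,degrees=True).apply([0,0,1])
    ty=s*x; tz=-z; tx=np.cross(ty,tz)
    return Rz(yaw)*Rot.from_matrix(np.c_[tx,ty,tz])
def plan(grasp,R,ref=None):
    st=manip.state(); R0=Rot.from_rotvec(st['tcp_rot']); p=np.array(grasp)-R.apply([0,0,.147])
    d=(p-st['eef_pos'])*1000; w=np.degrees((R*R0.inv()).as_rotvec())
    print('t',round(st['t'],2),'tcp',st['eef_pos'].round(4),'F',st['force'].round(1),'w',round(st['grip_width'],4),'| target',p.round(4),'offset mm',d.round(1),'turn deg',w.round(2)); return d,w
E
cat > m2.py <<'E'
from h import *
s=pickle.load(open('pics/top0.png.pkl','rb'));t=pickle.load(open('pics/scene0.png.pkl','rb'))
P=cloud(s);Q=cloud(t)
def loc(P,b,o,yaw):
    p=P[b[2]:b[3],b[0]:b[1]].reshape(-1,3)-np.array([*o,0]);return Rz(-yaw).apply(p)*1000
# wedge: min/max x per height
for nm,A,b in(('top',P,(380,440,190,240)),('sc',Q,(190,232,85,140))):
    l=loc(A,b,(.5135,-.328),7.3)
    for z in(65,80,95,110,125,140,149):
        k=(abs(l[:,2]-z)<7)&(abs(l[:,1])<35)&(abs(l[:,0])<60)
        if k.any():print(nm,z,k.sum(),np.percentile(l[k],[3,97],axis=0)[:,:2].round(1).tolist())
# stops
for nm,A,b in(('top',P,(255,355,175,250)),('sc',Q,(205,290,135,210))):
    l=loc(A,b,(.5418,-.0504),-5.9)
    for y in(-38,38):
        for z in(30,45,62):
            k=(abs(l[:,1]-y)<12)&(abs(l[:,2]-z)<5)&(l[:,0]>-8)
            if k.any():print(nm,'stop',y,z,k.sum(),np.percentile(l[k,0],[3,97]).round(1))
    k=(l[:,2]>62)&(l[:,0]<-15);print('fence x,y',np.percentile(l[k],[2,98],axis=0).round(1).tolist())
l=loc(P,(130,200,228,282),(.469,.325),4.7)
for x in range(-110,-20,15):
    k=abs(l[:,0]-x)<7.5
    print('easel x',x,k.sum(),l[k,2].round(0).min() if k.any() else '',l[k,2].round(0).max() if k.any() else '')
for sgn in(1,-1): plan((.4315,.322,.097),toolR(4.65,sgn,30))
E
python3 m2.py
```

```text
top 65 42 [[-37.0, -30.6], [24.1, 31.2]]
top 80 29 [[-18.2, -8.8], [6.4, 20.6]]
top 95 34 [[-17.8, -8.8], [10.1, 20.5]]
top 110 34 [[-17.4, -9.5], [14.0, 20.5]]
top 125 37 [[-17.2, -12.6], [12.6, 19.7]]
top 140 47 [[-16.7, -16.3], [15.4, 21.3]]
top 149 223 [[-15.8, -18.5], [14.9, 20.4]]
sc 65 56 [[-26.6, -18.3], [28.6, 32.8]]
sc 80 38 [[-16.6, -13.4], [10.0, 21.6]]
sc 95 45 [[-16.7, -20.8], [12.3, 23.1]]
sc 110 49 [[-15.9, -16.7], [15.6, 22.3]]
sc 125 52 [[-15.4, -18.7], [15.9, 21.5]]
sc 140 52 [[-14.3, -16.3], [17.2, 21.1]]
sc 149 91 [[-14.8, -18.2], [17.0, 19.7]]
top stop -38 30 10 [2.4 4.7]
top stop -38 45 9 [5.5 6.4]
top stop -38 62 157 [ 8.9 54.3]
top stop 38 30 2 [-0.9 -0.4]
top stop 38 45 2 [-1.5 -1.2]
top stop 38 62 187 [ 0.6 52.7]
fence x,y [[-45.0, -85.1, 63.7], [-25.5, 85.7, 71.2]]
sc stop -38 30 8 [54.9 57.2]
sc stop -38 45 10 [49.4 56.8]
sc stop -38 62 77 [11.6 55.7]
sc stop 38 30 7 [53.7 57.3]
sc stop 38 45 7 [54.5 57.2]
sc stop 38 62 106 [ 1.6 55.5]
fence x,y [[-43.4, -86.3, 63.4], [-23.0, 87.4, 73.2]]
easel x -110 0  
easel x -95 112 -6.0 6.0
easel x -80 322 -8.0 12.0
easel x -65 398 -6.0 28.0
easel x -50 481 -6.0 115.0
easel x -35 401 -5.0 117.0
t 0.1 tcp [ 0.2663 -0.6199  0.4035] F [ 0.5 -0.1 -0.6] w 0.0882 | target [0.3582 0.316  0.2243] offset mm [  91.9  935.9 -179.2] turn deg [-16.57 -27.51  69.66]
t 0.1 tcp [ 0.2663 -0.6199  0.4035] F [ 0.5 -0.1 -0.6] w 0.0882 | target [0.3582 0.316  0.2243] offset mm [  91.9  935.9 -179.2] turn deg [  29.79  -17.93 -105.79]
```

```bash
A='[-0.7,-1.15,2.9]'
python3 -m pendant '{"offset":[[28,40,0],[28,40,0],[28,40,0],[28,40,0],[28,40,0],[28,40,0],[28,40,0],[28,40,0]],"angular":[[-0.7,-1.15,2.9],[-0.7,-1.15,2.9],[-0.7,-1.15,2.9],[-0.7,-1.15,2.9],[-0.7,-1.15,2.9],[-0.7,-1.15,2.9],[-0.7,-1.15,2.9],[-0.7,-1.15,2.9]]}' -0.05 20
python3 -m pendant '{"offset":[[-5,45,0],[-5,45,0],[-5,45,0],[-5,45,0],[-5,45,0],[-5,45,0],[-5,45,0],[-5,45,0]],"angular":[[-0.7,-1.15,2.9],[-0.7,-1.15,2.9],[-0.7,-1.15,2.9],[-0.7,-1.15,2.9],[-0.7,-1.15,2.9],[-0.7,-1.15,2.9],[-0.7,-1.15,2.9],[-0.7,-1.15,2.9]]}'
python3 -m pendant '{"offset":[[-17,31,-13],[-17,31,-13],[-17,31,-13],[-17,31,-13],[-17,31,-13],[-17,31,-13],[-17,31,-13],[-17,31,-13]],"angular":[[-0.7,-1.15,2.9],[-0.7,-1.15,2.9],[-0.7,-1.15,2.9],[-0.7,-1.15,2.9],[-0.7,-1.15,2.9],[-0.7,-1.15,2.9],[-0.7,-1.15,2.9],[-0.7,-1.15,2.9]]}'
python3 - <<'E'
from h import *
R=toolR(4.65,1,30);zv=-R.apply([0,0,1])
plan(np.array([.4315,.322,.097])+.09*zv,R);plan((.4315,.322,.097),R);print(manip.state()['q'].round(2))
E
```

```text
t: 0.9
eef_pos: [0.491, -0.2983, 0.4043]
tcp_rot: [2.762, 1.19, 0.207]
force: [0.3, -0.3, 0.4]
grip_width: 0.042
gripper_force: 0.0
t: 1.7
eef_pos: [0.4495, 0.0614, 0.4045]
tcp_rot: [2.344, 1.65, 0.389]
force: [1.2, -0.2, -0.2]
grip_width: 0.0418
gripper_force: 0.0
t: 2.5
eef_pos: [0.3132, 0.3088, 0.3001]
tcp_rot: [1.849, 2.009, 0.542]
force: [1.1, 0.7, 0.4]
grip_width: 0.0418
gripper_force: 0.0
t 2.5 tcp [0.3132 0.3088 0.3001] F [1.1 0.7 0.4] w 0.0418 | target [0.3134 0.3124 0.3022] offset mm [0.2 3.6 2.2] turn deg [ 0.12  0.36 -0.07]
t 2.5 tcp [0.3132 0.3088 0.3001] F [1.1 0.7 0.4] w 0.0418 | target [0.3582 0.316  0.2243] offset mm [ 45.    7.3 -75.8] turn deg [ 0.12  0.36 -0.07]
[ 0.86 -0.2   2.33 -0.58  0.7   1.17]
```

```bash
python3 -m pendant '{"offset":[[5.8,1,-9.5],[5.8,1,-9.5],[5.8,1,-9.5],[5.8,1,-9.5],[5.8,1,-9.5],[5.8,1,-9.5],[5.8,1,-9.5],[5.8,1,-9.5]],"angular":[[0,0.05,0],[0,0.05,0],[0,0.05,0],[0,0.05,0],[0,0.05,0],[0,0.05,0],[0,0.05,0],[0,0.05,0]]}'
python3 - <<'E'
from h import *
R=toolR(4.65,1,30);plan((.4315,.322,.097),R)
s=snap('scene','sc1.png');cv2.imwrite('pics/c2.png',cv2.resize(s['frame'][140:280,290:430],None,fx=4,fy=4))
E
```

```text
t: 3.3
eef_pos: [0.3616, 0.3156, 0.2239]
tcp_rot: [1.857, 2.01, 0.535]
force: [-0.2, 0.1, -0.1]
grip_width: 0.0419
gripper_force: 0.0
t 3.3 tcp [0.3616 0.3156 0.2239] F [-0.2  0.1 -0.1] w 0.0419 | target [0.3582 0.316  0.2243] offset mm [-3.4  0.4  0.4] turn deg [ 0.11 -0.1   0.12]
```

View pics/c2.png

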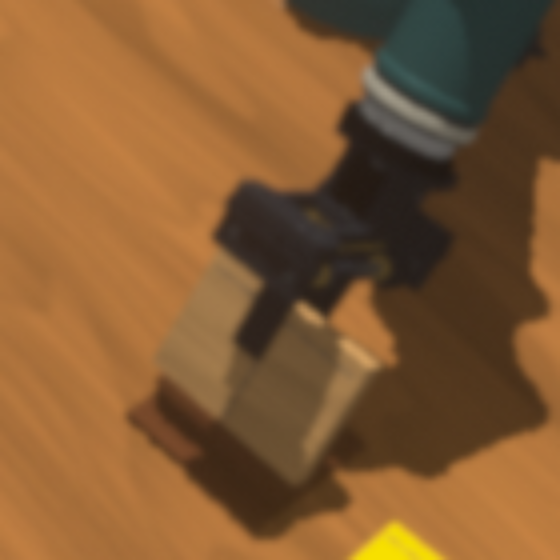

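The fingers straddle the panel's upper part, with the front finger at crop (265,320) near mid-length. Closing.

```bash
python3 -m pendant '{"offset":[[-2,0,0],[0,0,0],[0,0,0],[0,0,0],[0,0,0],[0,0,0],[0,0,0],[0,0,0]],"angular":[[0,0,0],[0,0,0],[0,0,0],[0,0,0],[0,0,0],[0,0,0],[0,0,0],[0,0,0]]}' -1 30
python3 -c "
from h import *
plan((.4315,.322,.097),toolR(4.65,1,30))"
```

```text
t: 4.15
eef_pos: [0.3588, 0.3161, 0.2252]
tcp_rot: [1.856, 2.011, 0.537]
force: [-5.3, -0.4, 5.5]
grip_width: 0.0153
gripper_force: 30.0
t 4.15 tcp [0.3588 0.3161 0.2252] F [-5.3 -0.4  5.5] w 0.0153 | target [0.3582 0.316  0.2243] offset mm [-0.6 -0.  -0.9] turn deg [ 0.06 -0.05  0.06]
```

```bash
python3 -m pendant '{"offset":[[1,0,10],[1,0,15],[0,0,20],[0,0,20],[0,0,20],[0,0,20],[0,0,20],[0,0,10]],"angular":[[0,0,0],[0,0,0],[0,0,0],[0,0,0],[0,0,0],[0,0,0],[0,0,0],[0,0,0]]}'
cat > m3.py <<'E'
from h import *
import sys
def jig(x,y,z): return Rz(-5.9).apply([x,y,0])/1000+np.array([.542,-.0504,z/1000])
if __name__=='__main__':
    R=toolR(-5.9,1)
    plan(jig(-14,0,float(sys.argv[1])+75),R)
E
python3 m3.py 110;python3 m3.py 18
```

```text
t: 4.95
eef_pos: [0.3611, 0.3159, 0.3611]
tcp_rot: [1.856, 2.01, 0.538]
force: [1.0, 0.2, -0.9]
grip_width: 0.0159
gripper_force: 30.0
t 4.95 tcp [0.3611 0.3159 0.3611] F [ 1.   0.2 -0.9] w 0.0159 | target [ 0.5281 -0.049   0.332 ] offset mm [ 167.  -364.9  -29.1] turn deg [  0.38  30.01 -10.23]
t 4.95 tcp [0.3611 0.3159 0.3611] F [ 1.   0.2 -0.9] w 0.0159 | target [ 0.5281 -0.049   0.24  ] offset mm [ 167.  -364.9 -121.1] turn deg [  0.38  30.01 -10.23]
```

```bash
for i in 1 2; do python3 -m pendant '{"offset":[[10.5,-22.8,-1.8],[10.5,-22.8,-1.8],[10.5,-22.8,-1.8],[10.5,-22.8,-1.8],[10.5,-22.8,-1.8],[10.5,-22.8,-1.8],[10.5,-22.8,-1.8],[10.5,-22.8,-1.8]],"angular":[[0,1.9,-0.64],[0,1.9,-0.64],[0,1.9,-0.64],[0,1.9,-0.64],[0,1.9,-0.64],[0,1.9,-0.64],[0,1.9,-0.64],[0,1.9,-0.64]]}'; done
cat > m4.py <<'E'
from h import *
import sys
def pm(A,b,nm,zlo,zhi):
    p=A[b[2]:b[3],b[0]:b[1]].reshape(-1,3);l=Rz(5.9).apply(p-np.array([.542,-.0504,0]))*1000
    l=l[(l[:,2]>zlo)&(l[:,2]<zhi)&(abs(l[:,0]+10)<40)&(abs(l[:,1])<100)]
    print(nm,len(l),np.percentile(l,[1,50,99],axis=0).round(1).tolist());return l
E
python3 - <<'E'
from m4 import *
from m3 import jig
plan(jig(-14,0,185),toolR(-5.9,1))
t=snap('scene','sc2.png');s=snap('top','top2.png')
l=pm(cloud(t),(150,330,40,230),'scene panel',100,190)
# fit +x face plane on side parts away from the gripper
k=(l[:,0]>-20)&(l[:,2]<185)&(l[:,2]>112)
A=np.c_[l[k,1:],np.ones(k.sum())];c=np.linalg.lstsq(A,l[k,0],rcond=None)[0];r=l[k,0]-A@c;g=abs(r)<4;c=np.linalg.lstsq(A[g],l[k,0][g],rcond=None)[0];print('face x=a*y+b*z+c',c.round(4),'at y0 z150',(c@[0,150,1]).round(1),g.sum(),k.sum())
cv2.imwrite('pics/c3.png',np.hstack([cv2.resize(t['frame'][60:220,170:330],(400,400)),cv2.resize(s['frame'][150:280,240:370],(400,400))]))
E
```

```text
t: 5.75
eef_pos: [0.4447, 0.1322, 0.3443]
tcp_rot: [2.101, 2.076, 0.272]
force: [0.2, -0.6, -1.2]
grip_width: 0.0156
gripper_force: 30.0
t: 6.55
eef_pos: [0.5289, -0.0501, 0.3297]
tcp_rot: [-2.329, -2.104, 0.02]
force: [0.6, -0.1, -0.8]
grip_width: 0.0159
gripper_force: 30.0
t 6.55 tcp [ 0.5289 -0.0501  0.3297] F [ 0.6 -0.1 -0.8] w 0.0159 | target [ 0.5281 -0.049   0.332 ] offset mm [-0.8  1.2  2.3] turn deg [ 0.37 -0.67 -0.08]
scene panel 538 [[-30.3, -64.4, 104.3], [-6.5, 22.0, 146.0], [9.5, 62.9, 188.7]]
face x=a*y+b*z+c [ -0.0377   0.0468 -12.7603] at y0 z150 -5.7 340 432
```

View pics/c3.png

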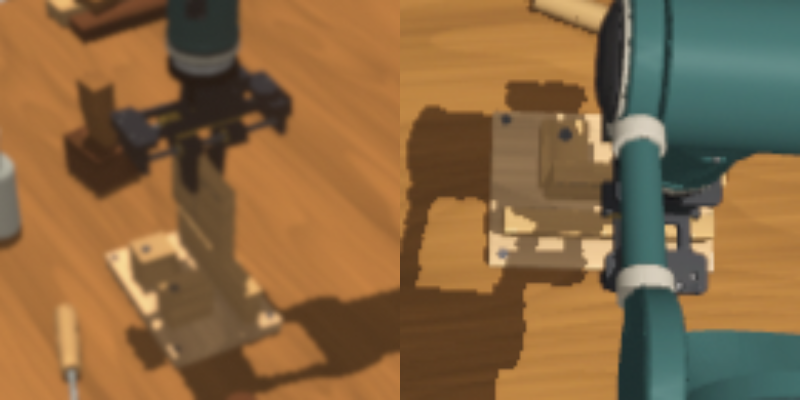

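The panel is held upright above the jig, over the fence slot, at left crop (205,225). I'll refit its face robustly before lowering, because the tilt and yaw figures may include gripper pixels.

```bash
cat > fit.py <<'E'
from m4 import *
def face(l,xlo,xhi,zlo,zhi,nm):
    k=l[(l[:,0]>xlo)&(l[:,0]<xhi)&(l[:,2]>zlo)&(l[:,2]<zhi)&(abs(l[:,1])<62)]
    A=np.c_[k[:,1:],np.ones(len(k))];best=None;rng=np.random.default_rng(0)
    for _ in range(400):
        i=rng.choice(len(k),3,replace=False)
        try:c=np.linalg.solve(A[i],k[i,0])
        except Exception: continue
        if max(abs(c[:2]))>.15: continue
        n=abs(k[:,0]-A@c)<1.2
        if best is None or n.sum()>best.sum():best=n
    c=np.linalg.lstsq(A[best],k[best,0],rcond=None)[0]
    print(nm,'yaw',np.degrees(-c[0]).round(2),'lean top+x deg',np.degrees(c[1]).round(2),'x at y0,zmid',(c@[0,(zlo+zhi)/2,1]).round(1),'bottom',(c@[0,zlo,1]).round(1),best.sum(),len(k))
if __name__=='__main__':
    t=pickle.load(open('pics/sc2.png.pkl','rb'));A=cloud(t)
    l=pm(A,(150,330,40,230),'p',104,190);face(l,-20,15,104,150,'low');face(l,-20,15,104,185,'all')
    t=pickle.load(open('pics/scene0.png.pkl','rb'));l=pm(cloud(t),(205,290,135,210),'f',20,80);face(l,-35,-10,28,64,'fence')
E
python3 fit.py
```

```text
p 534 [[-30.3, -64.4, 105.1], [-6.5, 22.0, 146.4], [9.5, 62.9, 188.7]]
low yaw 1.13 lean top+x deg 0.49 x at y0,zmid -6.5 bottom -6.7 174 264
all yaw 0.8 lean top+x deg 1.24 x at y0,zmid -5.9 bottom -6.8 262 451
f 1118 [[-43.3, -87.8, 20.1], [-24.1, 27.7, 55.4], [29.1, 96.6, 72.5]]
fence yaw 0.22 lean top+x deg -0.67 x at y0,zmid -24.6 bottom -24.4 144 179
```

```bash
python3 -m pendant '{"offset":[[-0.5,1,0],[0,0,0],[0,0,-10],[0,0,-12],[0,0,-12],[0,0,-12],[0,0,-12],[0,0,-8]],"angular":[[0,-0.7,-0.7],[0,0,0],[0,0,0],[0,0,0],[0,0,0],[0,0,0],[0,0,0],[0,0,0]]}'
python3 -m pendant '{"offset":[[0,0,-4],[0,0,-3],[0,0,-3],[0,0,-3],[0,0,-2],[0,0,-1],[0,0,0],[0,0,0]],"angular":[[0,0,0],[0,0,0],[0,0,0],[0,0,0],[0,0,0],[0,0,0],[0,0,0],[0,0,0]]}'
python3 m3.py 18
```

```text
t: 7.45
eef_pos: [0.5278, -0.0479, 0.2631]
tcp_rot: [2.339, 2.089, -0.005]
force: [0.1, 0.2, -1.2]
grip_width: 0.0159
gripper_force: 30.0
t: 8.25
eef_pos: [0.5284, -0.048, 0.249]
tcp_rot: [2.338, 2.088, -0.002]
force: [0.2, -0.4, -2.1]
grip_width: 0.0161
gripper_force: 30.0
t 8.25 tcp [ 0.5284 -0.048   0.249 ] F [ 0.2 -0.4 -2.1] w 0.0161 | target [ 0.5281 -0.049   0.24  ] offset mm [-0.3 -1.  -9. ] turn deg [0.37 0.22 0.57]
```

```bash
python3 -m pendant '{"offset":[[0,0,-2],[0,0,-2],[0,0,-1.5],[0,0,-1],[0,0,-1],[0,0,0],[0,0,0],[0,0,0]],"angular":[[0,0,0],[0,0,0],[0,0,0],[0,0,0],[0,0,0],[0,0,0],[0,0,0],[0,0,0]]}'
python3 m3.py 18
```

```text
t: 9.05
eef_pos: [0.5292, -0.0481, 0.2454]
tcp_rot: [2.337, 2.087, -0.002]
force: [-9.1, 1.9, 22.5]
grip_width: 0.0157
gripper_force: 30.2
t 9.05 tcp [ 0.5292 -0.0481  0.2454] F [-9.1  1.9 22.5] w 0.0157 | target [ 0.5281 -0.049   0.24  ] offset mm [-1.1 -0.8 -5.4] turn deg [0.4  0.28 0.56]
```

```bash
cat > look.py <<'E'
from fit import *
import sys
t=snap('scene',sys.argv[1]);A=cloud(t)
l=pm(A,(150,330,60,230),'p',70,125);face(l,-20,12,66,108,'panel +x face')
k=l[(abs(abs(l[:,1])-45)<18)&(abs(l[:,0]+12)<16)];h=np.histogram(k[:,2],bins=np.arange(90,126,2));print('top z',np.percentile(k[:,2],[90,95,98]).round(1),h[0])
cv2.imwrite('pics/c'+sys.argv[1],cv2.resize(t['frame'][100:230,180:310],(600,600),interpolation=2))
E
python3 look.py sc3.png
```

```text
p 406 [[-41.0, -56.9, 70.1], [-5.0, 24.1, 103.8], [13.0, 76.9, 124.2]]
panel +x face yaw -0.38 lean top+x deg 1.89 x at y0,zmid -3.4 bottom -4.1 85 153
top z [115.3 116.  117.3] [ 2  5  5  7  2  4  4  7  5  3  9 20 22  7  1  0  0]
```

View pics/csc3.png

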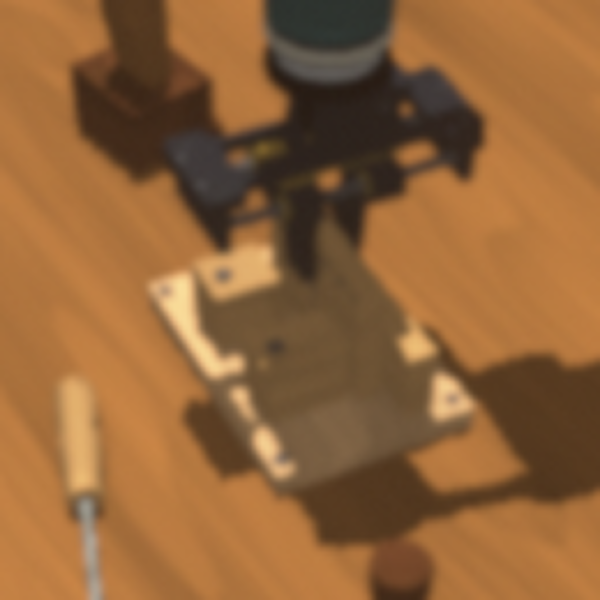

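```bash
python3 -m pendant '{"offset":[[0,0,1],[-1,0,0.5],[-1,0,0],[-1,0,0],[-1,0,0],[-1,0,0],[-1,0,0],[0,0,0]],"angular":[[0,0,0],[0,-0.3,0],[0,-0.3,0],[0,-0.3,0],[0,0,0],[0,0,0],[0,0,0],[0,0,0]]}'
python3 m3.py 18; python3 look.py sc4.png
```

```text
t: 9.9
eef_pos: [0.524, -0.048, 0.2455]
tcp_rot: [2.327, 2.078, 0.022]
force: [-0.2, 1.7, 8.9]
grip_width: 0.0155
gripper_force: 30.0
t 9.9 tcp [ 0.524  -0.048   0.2455] F [-0.2  1.7  8.9] w 0.0155 | target [ 0.5281 -0.049   0.24  ] offset mm [ 4.  -1.  -5.5] turn deg [0.38 1.41 0.58]
p 408 [[-40.1, -59.7, 70.1], [-6.8, 22.9, 102.9], [10.1, 82.4, 123.8]]
panel +x face yaw -0.74 lean top+x deg -0.91 x at y0,zmid -5.1 bottom -4.7 88 175
top z [115.1 116.  116.8] [ 4  9  3  6  7  3  7  3  7  4  9 13 26  9  0  0  0]
```

```bash
python3 -m pendant '{"offset":[[0,0,0.3],[0,0,0],[0,0,0],[0,0,0],[-0.5,0,0],[-0.5,0,0],[0,0,0],[0,0,0]],"angular":[[0,0.3,0],[0,0.3,0],[0,0.3,0],[0,0.2,0],[0,0,0],[0,0,0],[0,0,0],[0,0,0]]}'
python3 m3.py 18
```

```text
t: 10.75
eef_pos: [0.5238, -0.0481, 0.2455]
tcp_rot: [2.336, 2.085, 0.002]
force: [4.0, 0.9, 5.6]
grip_width: 0.0159
gripper_force: 30.0
t 10.75 tcp [ 0.5238 -0.0481  0.2455] F [4.  0.9 5.6] w 0.0159 | target [ 0.5281 -0.049   0.24  ] offset mm [ 4.2 -0.8 -5.5] turn deg [0.4  0.45 0.58]
```

```bash
python3 -m pendant '{"offset":[[0,0,0],[0,0,0],[0,0,0],[0,0,0],[0,0,0],[0,0,0],[0,0,0],[0,0,0]],"angular":[[0,0,0],[0,0,0],[0,0,0],[0,0,0],[0,0,0],[0,0,0],[0,0,0],[0,0,0]]}' -0.05
python3 -m pendant '{"offset":[[0,0,10],[0,0,20],[0,0,25],[0,0,25],[0,-15,25],[0,-30,20],[0,-40,0],[0,-40,0]],"angular":[[0,0,0],[0,0,0],[0,0,0],[0,0,0],[0,0,0],[0,0,0],[0,0,0],[0,0,0]]}' 0.4
python3 look.py sc5.png
python3 - <<'E'
from h import *
s=snap('top','top5.png');l=Rz(5.9).apply(cloud(s)[150:260,230:370].reshape(-1,3)-np.array([.542,-.0504,0]))*1000
k=l[(l[:,2]>100)&(l[:,2]<125)&(abs(l[:,0])<60)&(abs(l[:,1])<90)];print('top view panel top',len(k),np.percentile(k,[2,50,98],axis=0).round(1).tolist()); 
if len(k)>10: print(cv2.minAreaRect(k[:,:2].astype(np.float32)))
R=toolR(7.3,1);plan((.5135,-.328,.130+.09),R);plan((.5135,-.328,.130),R)
E
```

```text
t: 11.55
eef_pos: [0.5213, -0.048, 0.2432]
tcp_rot: [2.34, 2.089, -0.007]
force: [-0.1, 0.7, -0.3]
grip_width: 0.0419
gripper_force: 0.0
t: 12.35
eef_pos: [0.5217, -0.174, 0.3708]
tcp_rot: [2.336, 2.089, -0.004]
force: [0.6, -0.6, -1.0]
grip_width: 0.0618
gripper_force: 0.0
p 470 [[-41.6, -64.7, 70.1], [-9.0, 17.4, 101.1], [-5.5, 83.5, 117.5]]
panel +x face yaw -0.41 lean top+x deg -0.46 x at y0,zmid -7.5 bottom -7.3 154 207
top z [114.7 115.6 116.8] [12  5  7 11 10  7 11  5  6 12 25 32 32  9  0  0  0]
top view panel top 362 [[-24.7, -62.9, 100.5], [-17.6, -0.0, 112.1], [-9.0, 62.9, 115.6]]
((-16.82778549194336, -0.5773773193359375), (130.7662811279297, 16.6440372467041), 89.82123565673828)
t 12.45 tcp [ 0.5214 -0.1766  0.3697] F [ 0.2 -0.2  0.7] w 0.0619 | target [ 0.5135 -0.328   0.367 ] offset mm [  -7.9 -151.4   -2.7] turn deg [ 0.5   0.18 13.99]
t 12.45 tcp [ 0.5214 -0.1766  0.3697] F [ 0.2 -0.2  0.7] w 0.0619 | target [ 0.5135 -0.328   0.277 ] offset mm [  -7.9 -151.4  -92.7] turn deg [ 0.5   0.18 13.99]
```

View pics/csc5.png

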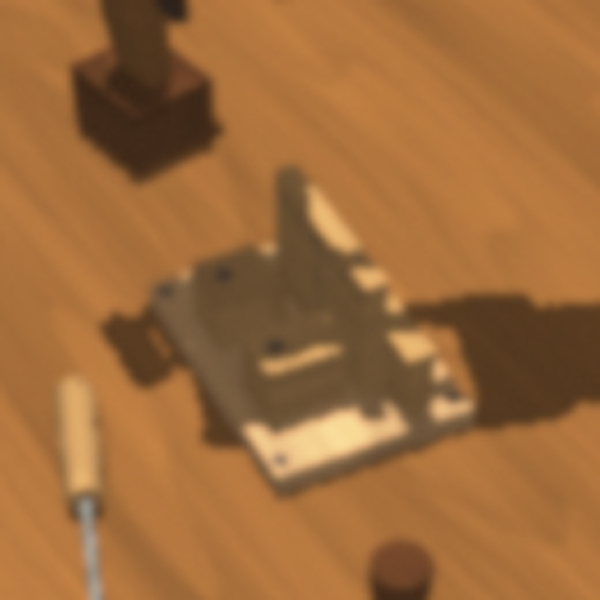

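The panel stands upright against the fence, at crop (300,240). In the top view it sits at jig x -16.8, y -0.6. Next, the wedge.

```bash
python3 -m pendant '{"offset":[[-1,-22,0],[-1,-22,0],[-1,-22,0],[-1,-22,0],[-1,-22,0],[-1,-21,0],[-1,-20,0],[-1,0,0]],"angular":[[0,0,2],[0,0,2],[0,0,2],[0,0,2],[0,0,2],[0,0,2],[0,0,2],[0.5,0.2,0]]}'
python3 -m pendant '{"offset":[[0,0,-12],[0,0,-12],[0,0,-12],[0,0,-12],[0,0,-12],[0,0,-12],[0,0,-12],[0,0,-6]],"angular":[[0,0,0],[0,0,0],[0,0,0],[0,0,0],[0,0,0],[0,0,0],[0,0,0],[0,0,0]]}'
python3 - <<'E'
from h import *
R=toolR(7.3,1);plan((.5135,-.328,.130),R)
E
```

```text
t: 13.25
eef_pos: [0.5133, -0.3251, 0.3687]
tcp_rot: [-2.071, -2.359, -0.001]
force: [-0.1, -0.1, 0.8]
grip_width: 0.0619
gripper_force: 0.0
t: 14.05
eef_pos: [0.5129, -0.3237, 0.2763]
tcp_rot: [-2.067, -2.359, -0.0]
force: [-0.2, -0.5, 1.0]
grip_width: 0.0614
gripper_force: 0.0
t 14.05 tcp [ 0.5129 -0.3237  0.2763] F [-0.2 -0.5  1. ] w 0.0614 | target [ 0.5135 -0.328   0.277 ] offset mm [ 0.6 -4.3  0.7] turn deg [-0.21 -0.21 -0.23]
```

```bash
python3 -m pendant '{"offset":[[0.5,-4.3,0],[0,0,0],[0,0,0],[0,0,0],[0,0,0],[0,0,0],[0,0,0],[0,0,0]],"angular":[[0,0,-0.2],[0,0,0],[0,0,0],[0,0,0],[0,0,0],[0,0,0],[0,0,0],[0,0,0]]}'
python3 -m pendant '{"offset":[[0,0,0],[0,0,0],[0,0,0],[0,0,0],[0,0,0],[0,0,0],[0,0,0],[0,0,0]],"angular":[[0,0,0],[0,0,0],[0,0,0],[0,0,0],[0,0,0],[0,0,0],[0,0,0],[0,0,0]]}' -1 60
python3 - <<'E'
from h import *
R=toolR(7.3,1);plan((.5135,-.328,.130),R)
E
```

```text
t: 14.85
eef_pos: [0.5138, -0.3283, 0.2783]
tcp_rot: [-2.073, -2.357, -0.001]
force: [-0.1, 0.0, -0.8]
grip_width: 0.062
gripper_force: 0.0
t: 15.65
eef_pos: [0.5137, -0.3283, 0.2782]
tcp_rot: [-2.073, -2.356, -0.0]
force: [-0.7, -0.3, 1.1]
grip_width: 0.0315
gripper_force: 59.8
t 15.65 tcp [ 0.5137 -0.3283  0.2782] F [-0.7 -0.3  1.1] w 0.0315 | target [ 0.5135 -0.328   0.277 ] offset mm [-0.2  0.3 -1.2] turn deg [-0.14 -0.13 -0.03]
```

```bash
python3 -m pendant '{"offset":[[0,0,8],[0,0,12],[0,0,15],[0,0,20],[0,0,22],[0,0,22],[0,0,20],[0,0,12]],"angular":[[0,0,0],[0,0,0],[0,0,0],[0,0,0],[0,0,0],[0,0,0],[0,0,0],[0,0,0]]}'
cat > m5.py <<'E'
from m3 import *
# args: foot z mm, wedge origin jig x
plan(jig(10+float(sys.argv[2]),-38,float(sys.argv[1])+121),toolR(-5.9,1))
E
python3 m5.py 136 -0.5
```

```text
t: 16.45
eef_pos: [0.5143, -0.3285, 0.4131]
tcp_rot: [2.074, 2.358, 0.002]
force: [0.5, -1.0, -1.3]
grip_width: 0.0314
gripper_force: 59.7
t 16.45 tcp [ 0.5143 -0.3285  0.4131] F [ 0.5 -1.  -1.3] w 0.0314 | target [ 0.5475 -0.0892  0.404 ] offset mm [ 33.3 239.3  -9.1] turn deg [  0.03   0.12 -13.23]
```

```bash
python3 -m pendant '{"offset":[[4.2,20,0],[4.2,35,0],[4.2,35,0],[4.2,35,0],[4.2,35,0],[4.2,35,0],[4.2,25,0],[4.2,19,0]],"angular":[[0,0,-1.65],[0,0,-1.65],[0,0,-1.65],[0,0,-1.65],[0,0,-1.65],[0,0,-1.65],[0,0,-1.65],[0,0,-1.65]]}'
python3 -m pendant '{"offset":[[0,0,0],[0,0,-9],[0,0,0],[0,0,0],[0,0,0],[0,0,0],[0,0,0],[0,0,0]],"angular":[[0,0,0],[0,0,0],[0,0,0],[0,0,0],[0,0,0],[0,0,0],[0,0,0],[0,0,0]]}'
python3 m5.py 136 -0.5
cat > wl.py <<'E'
from fit import *
import sys
t=snap('scene',sys.argv[1]);A=cloud(t)
p=A[40:230,150:330].reshape(-1,3);l=Rz(5.9).apply(p-np.array([.542,-.0504,0]))*1000
for z in map(int,sys.argv[2].split(',')):
    k=l[(abs(l[:,2]-z)<5)&(l[:,0]>-7.5 if z<118 else l[:,0]>-40)&(l[:,0]<60)&(abs(l[:,1]+38)<32)]
    if len(k): print(z,len(k),np.percentile(k,[3,97],axis=0)[:,:2].round(1).tolist())
k=l[(l[:,2]>70)&(l[:,2]<110)&(l[:,1]>-10)];face(k,-20,12,68,108,'panel')
cv2.imwrite('pics/c'+sys.argv[1],cv2.resize(t['frame'][70:230,170:330],(600,600),interpolation=2))
E
python3 wl.py sc6.png 140,155,170,185,200,215,230
```

```text
t: 17.25
eef_pos: [0.5474, -0.0875, 0.4099]
tcp_rot: [-2.33, -2.103, -0.003]
force: [-0.8, -0.9, -1.6]
grip_width: 0.031
gripper_force: 59.7
t: 18.05
eef_pos: [0.5475, -0.0895, 0.4003]
tcp_rot: [-2.331, -2.102, -0.002]
force: [-0.5, 0.9, -0.9]
grip_width: 0.0315
gripper_force: 59.7
t 18.05 tcp [ 0.5475 -0.0895  0.4003] F [-0.5  0.9 -0.9] w 0.0315 | target [ 0.5475 -0.0892  0.404 ] offset mm [0.1 0.3 3.7] turn deg [-0.16 -0.07 -0.01]
140 17 [[-5.5, -47.3], [8.0, -16.3]]
155 27 [[-7.1, -55.5], [9.2, -18.4]]
170 32 [[-5.4, -53.8], [12.4, -16.2]]
185 25 [[-6.5, -55.1], [14.0, -17.3]]
200 31 [[-6.3, -49.5], [17.5, -17.7]]
215 33 [[-7.1, -52.9], [21.1, -15.0]]
230 38 [[-4.5, -34.7], [23.1, -16.5]]
panel yaw 0.01 lean top+x deg 0.64 x at y0,zmid -7.5 bottom -7.7 100 144
```

View pics/csc6.png

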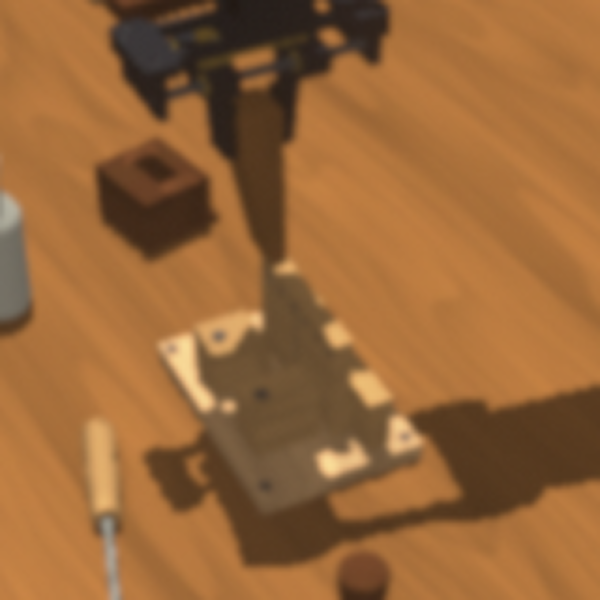

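```bash
python3 -m pendant '{"offset":[[1.7,0,0],[0,0,-8],[0,0,-12],[0,0,-12],[0,0,-12],[0,0,-12],[0,0,-12],[0,0,-6]],"angular":[[0,0,0],[0,0,0],[0,0,0],[0,0,0],[0,0,0],[0,0,0],[0,0,0],[0,0,0]]}'
python3 m5.py 50 1
python3 -m pendant '{"offset":[[-0.4,0,-2],[-0.4,0,-2],[-0.3,0,-2],[-0.3,0,-2],[-0.3,0,-2],[0,0,0],[0,0,0],[0,0,0]],"angular":[[0,0,0],[0,0,0],[0,0,0],[0,0,0],[0,0,0],[0,0,0],[0,0,0],[0,0,0]]}'
python3 m5.py 30 -3;python3 wl.py sc7.png 85,100,120,135,150
```

```text
t: 18.9
eef_pos: [0.5486, -0.0892, 0.3242]
tcp_rot: [-2.329, -2.101, 0.001]
force: [0.1, 0.4, -1.4]
grip_width: 0.0311
gripper_force: 59.7
t 18.9 tcp [ 0.5486 -0.0892  0.3242] F [ 0.1  0.4 -1.4] w 0.0311 | target [ 0.549  -0.0893  0.318 ] offset mm [ 0.4 -0.1 -6.2] turn deg [-0.19 -0.2  -0.03]
t: 19.7
eef_pos: [0.5476, -0.0893, 0.3164]
tcp_rot: [-2.33, -2.103, -0.002]
force: [0.9, 0.2, -1.3]
grip_width: 0.0315
gripper_force: 59.7
t 19.7 tcp [ 0.5476 -0.0893  0.3164] F [ 0.9  0.2 -1.3] w 0.0315 | target [ 0.5451 -0.0889  0.298 ] offset mm [ -2.5   0.4 -18.4] turn deg [-0.16 -0.05 -0.03]
85 25 [[-7.2, -52.0], [12.8, -15.6]]
100 26 [[-7.0, -55.2], [16.1, -15.6]]
120 32 [[-19.5, -50.9], [20.7, -6.9]]
135 29 [[-3.7, -42.1], [23.6, -16.7]]
150 42 [[-13.7, -30.8], [32.5, -16.7]]
panel yaw 0.22 lean top+x deg -0.7 x at y0,zmid -8.1 bottom -7.9 102 142
```

```bash
python3 -m pendant '{"offset":[[-0.3,0,-2],[-0.3,0,-2],[-0.3,0,-2],[-0.3,0,-2],[-0.2,0,-1],[0,0,-1],[0,0,0],[0,0,0]],"angular":[[0,0,0],[0,0,0],[0,0,0],[0,0,0],[0,0,0],[0,0,0],[0,0,0],[0,0,0]]}'
python3 m5.py 30 -3
```

```text
t: 20.55
eef_pos: [0.5466, -0.0893, 0.3066]
tcp_rot: [-2.331, -2.104, -0.003]
force: [5.5, -0.4, 1.2]
grip_width: 0.0319
gripper_force: 59.6
t 20.55 tcp [ 0.5466 -0.0893  0.3066] F [ 5.5 -0.4  1.2] w 0.0319 | target [ 0.5451 -0.0889  0.298 ] offset mm [-1.5  0.4 -8.6] turn deg [-0.14  0.03 -0.03]
```

```bash
python3 -m pendant '{"offset":[[0,0,-1],[0,0,-1],[0,0,-1],[0,0,-1],[0,0,-1],[0,0,-1],[0,0,0],[0,0,0]],"angular":[[0,0,0],[0,0,0],[0,0,0],[0,0,0],[0,0,0],[0,0,0],[0,0,0],[0,0,0]]}'
python3 m5.py 30 -3
```

```text
t: 21.35
eef_pos: [0.5465, -0.0894, 0.3008]
tcp_rot: [-2.331, -2.104, -0.003]
force: [5.2, 0.3, 3.5]
grip_width: 0.0317
gripper_force: 59.5
t 21.35 tcp [ 0.5465 -0.0894  0.3008] F [5.2 0.3 3.5] w 0.0317 | target [ 0.5451 -0.0889  0.298 ] offset mm [-1.5  0.4 -2.8] turn deg [-0.14  0.03 -0.03]
```

```bash
python3 -m pendant '{"offset":[[0,0,-1],[0,0,-1],[0,0,-0.5],[0,0,-0.5],[0,0,-0.5],[0,0,-0.5],[0,0,0],[0,0,0]],"angular":[[0,0,0],[0,0,0],[0,0,0],[0,0,0],[0,0,0],[0,0,0],[0,0,0],[0,0,0]]}'
python3 m5.py 30 -3
```

```text
t: 22.15
eef_pos: [0.5467, -0.0895, 0.3003]
tcp_rot: [-2.331, -2.105, -0.003]
force: [-1.7, 1.3, 22.9]
grip_width: 0.0312
gripper_force: 59.7
t 22.15 tcp [ 0.5467 -0.0895  0.3003] F [-1.7  1.3 22.9] w 0.0312 | target [ 0.5451 -0.0889  0.298 ] offset mm [-1.7  0.5 -2.3] turn deg [-0.12  0.06 -0.05]
```

```bash
python3 -m pendant '{"offset":[[0,0,-0.5],[0,0,-0.5],[0,0,-0.5],[0,0,-0.5],[0,0,-0.5],[0,0,0],[0,0,0],[0,0,0]],"angular":[[0,0,0],[0,0,0],[0,0,0],[0,0,0],[0,0,0],[0,0,0],[0,0,0],[0,0,0]]}'
python3 m5.py 30 -3; python3 wl.py sc8.png 85,100,120,135,150;python3 - <<'E'
from h import *
s=snap('top','top8.png');l=Rz(5.9).apply(cloud(s)[150:260,230:370].reshape(-1,3)-np.array([.542,-.0504,0]))*1000
k=l[(l[:,2]>100)&(l[:,2]<120)&(abs(l[:,0]+17)<15)&(abs(l[:,1])<90)];print(len(k),np.percentile(k,[2,50,98],axis=0).round(1).tolist())
E
```

```text
t: 22.95
eef_pos: [0.5469, -0.0895, 0.3002]
tcp_rot: [-2.331, -2.105, -0.003]
force: [-6.7, 0.9, 34.4]
grip_width: 0.0314
gripper_force: 59.9
t 22.95 tcp [ 0.5469 -0.0895  0.3002] F [-6.7  0.9 34.4] w 0.0314 | target [ 0.5451 -0.0889  0.298 ] offset mm [-1.8  0.6 -2.2] turn deg [-0.1   0.08 -0.06]
85 26 [[-4.9, -56.0], [15.6, -17.2]]
100 28 [[-7.3, -49.6], [19.6, -9.1]]
120 34 [[-18.3, -39.7], [24.4, -7.5]]
135 45 [[-14.2, -34.5], [36.3, -16.9]]
150 56 [[-16.5, -41.9], [38.9, -17.0]]
panel yaw 0.36 lean top+x deg 0.02 x at y0,zmid -8.5 bottom -8.5 97 134
238 [[-25.5, -17.5, 102.0], [-18.0, 23.2, 112.1], [-9.6, 63.8, 115.7]]
```

View pics/csc8.png

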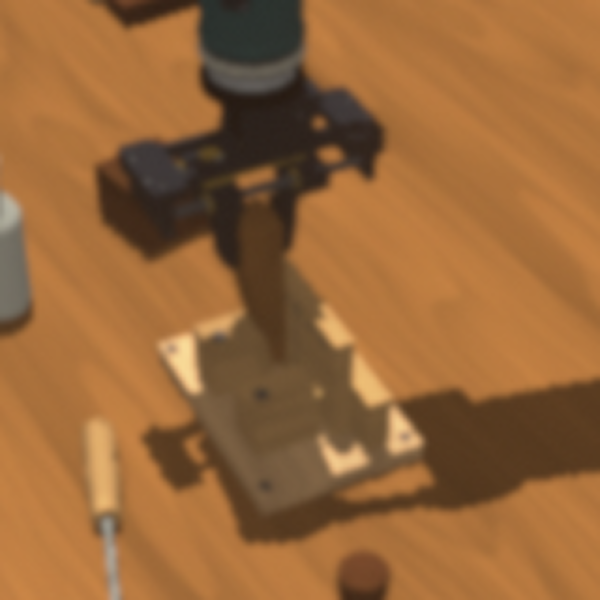

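The wedge sits in the bevelled gap at crop (265,300) and the panel reads flush: its face is 15.9 mm from the fence face and upright. I'll ease the sideways load and press a bit harder.

```bash
python3 -m pendant '{"offset":[[-0.5,0,-0.5],[-0.5,0,-0.5],[-0.3,0,-0.5],[0,0,-0.5],[0,0,-0.5],[0,0,0],[0,0,0],[0,0,0]],"angular":[[0,0,0],[0,0,0],[0,0,0],[0,0,0],[0,0,0],[0,0,0],[0,0,0],[0,0,0]]}'
python3 m5.py 30 -3
```

```text
t: 23.85
eef_pos: [0.5463, -0.0896, 0.2998]
tcp_rot: [2.331, 2.105, 0.006]
force: [-8.8, 2.4, 42.6]
grip_width: 0.0314
gripper_force: 59.9
t 23.85 tcp [ 0.5463 -0.0896  0.2998] F [-8.8  2.4 42.6] w 0.0314 | target [ 0.5451 -0.0889  0.298 ] offset mm [-1.2  0.6 -1.8] turn deg [-0.09  0.21 -0.06]
```

```bash
python3 -m pendant '{"offset":[[-0.5,0,0],[-0.5,0,-0.3],[0,0,-0.3],[0,0,0],[0,0,0],[0,0,0],[0,0,0],[0,0,0]],"angular":[[0,0,0],[0,0,0],[0,0,0],[0,0,0],[0,0,0],[0,0,0],[0,0,0],[0,0,0]]}'
python3 m5.py 30 -3;python3 wl.py sc9.png 85,100
```

```text
t: 24.65
eef_pos: [0.5458, -0.0896, 0.2995]
tcp_rot: [2.33, 2.104, 0.008]
force: [-7.8, 1.9, 43.0]
grip_width: 0.0315
gripper_force: 59.9
t 24.65 tcp [ 0.5458 -0.0896  0.2995] F [-7.8  1.9 43. ] w 0.0315 | target [ 0.5451 -0.0889  0.298 ] offset mm [-0.7  0.7 -1.5] turn deg [-0.08  0.31 -0.05]
85 28 [[-7.1, -55.8], [15.6, -18.3]]
100 33 [[-6.5, -51.1], [19.3, -17.8]]
panel yaw -1.05 lean top+x deg 0.1 x at y0,zmid -9.2 bottom -9.2 89 130
```

Panel flush, wedge jammed within about 1.5 mm of its seat with a steady 43 N press. Handing in.

```bash
python3 -c "
from cell import manip
print(manip.hand_in())"
```

```text
the job is handed in; nothing more can be done
None
```

The job is handed in, with no verdict shown: the panel stands flush against the fence and centred, and the wedge is jammed at the bevelled stop, still gripped and pressed at about 43 N; the mallet, glue bottle and chisel were not touched.

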